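# Open the bead jar in the one-handed clamp

### The job

At the craft stall, brace the jar of beads by pressing the red pedal of its blue one-handed clamp right down to its stop, where it stays by itself. Then unscrew the tight yellow cap anticlockwise about a quarter turn, stop turning when the threads let go, and lift it straight up so that it hangs level in the gripper just above the mouth of the jar, clear of it but no more than about three centimetres up. Finish while still holding the cap there: do not put it down, do not let the jar turn or come out of the clamp, and leave the other goods where they stand.

Things in the scene. Friction and masses are not known exactly. Their poses are not given: they have to be found in the camera images.
- clamp: blue one-handed jar clamp screwed to the table (fixed). Base plate 230 x 170 x 12 mm. Origin: on the table under the centre of the jar's seat, midway between the jaws. Its -x points along the pedal, away from the jar; the two black rubber V-jaws close along its y. The jaws stand up to 64 mm above the table and reach 75 mm to each side of the seat; they stand about 5 mm off the jar while open
- seat (a point): centre of the jar's seat on top of the clamp's base plate, 12 mm above the table
- pedal (a joint): hinge of the pedal, 0 = up (start), 0.48 rad = down on its stop, level. Hinge line along the clamp's y, 64 mm from the seat's centre towards the clamp's -x, 30 mm above the table. An over-centre spring: pressing takes up to about 20 N at the red pad, closes both jaws and past mid-way (about 0.25) the pedal runs down to its stop and stays there without the hand; let go sooner, it springs back up
- pedal_pad (a point): point on the top face of the red pad (50 x 60 mm, at the free end of the steel pedal, 66 mm wide and 110 mm long), 85 mm from the hinge line. At the start about 77 mm above the table, the pad sloping down towards the jar by 0.48 rad; at the stop about 38 mm above the table, level, and 149 mm from the seat's centre
- jar: glass jar of coloured beads, loose, about 0.32 kg, standing on the seat between the jaws. Body 52 mm across and 72 mm high, narrower neck above it, rim 94 mm above its underside. Origin: centre of its underside; z up
- jar_rim (a point): centre of the jar's mouth, level with the rim, 94 mm above the jar's underside
- jar_mark (a point): a point on the jar's side, 26 mm from its axis along the jar's x, 66 mm above its underside
- cap: yellow ribbed screw cap, 54 mm across, 24 mm high, about 45 g, loose but screwed on the jar. Origin: centre of its lower edge; when closed this lies 76 mm above the jar's underside (18 mm below the rim) and the cap's x lies along the jar's x (a black line on the cap's top points along it)
- cap_top (a point): centre of the cap's white-centred top. A springy seal holds the cap's three lugs under three threads of the neck: 0.2 to 0.3 N m to start. Anticlockwise from above it climbs 3 mm per rad; the threads let go after about 55 degrees (1.0 rad), 3 mm up; from there to 95 degrees it lifts straight off. Clockwise it meets a stop at once
- bottle_amber: bystander: amber glass bottle, 56 mm across, 176 mm high, black cap; origin centre of its underside
- bottle_green: bystander: green glass bottle, 56 mm across, 176 mm high, black cap; origin centre of its underside
- bottle_dark: bystander: dark red bottle, 56 mm across, 176 mm high, black cap; origin centre of its underside
- spare_jar: bystander: closed terracotta-coloured jar with a black cap, 60 mm across, 85 mm high; origin centre of its underside
- bowl: bystander: blue ceramic bowl, 110 mm across, 40 mm high; origin centre of its underside
Mind the look-alikes: they are no part of the job. What is meant by the cap is not green, and is the smaller of those in its own colour. Leave any pink look-alike of the jar alone.

How it is judged:
By the outcome, as a careful person would: the job done as asked, in the order asked, and still so for the second after the job is handed in, while the arm keeps its last pose, push and grip.
It also fails if it takes over 51 s, if anything falls off the work surface, if the arm or the gripper's body presses on something with over 40 N, if the wrist force passes 120 N, or if a joint passes its speed limit or range.

### The arm

A 6-joint arm with a two-finger parallel gripper is mounted at the origin on the work surface. World frame = base frame: x ahead of the robot, y to its left, z up, the work surface at z = 0. Lengths are in m, angles in rad, forces in N, time in s.
With the tool pointing down it reaches from about 0.35 to 0.775 m from the base axis. Payload 5.5 kg.
Tool frame: the origin (TCP) lies at the very end of the fingers, on their centre line; the grasp point (between the pads) lies 19 mm behind it; z points along the fingers, y is the direction in which the jaws open and shut (so a half turn about z gives the same grasp; the last joint's range is limited). The gripper opens to 85 mm and grips with 20 to 120 N. Pads are 22 mm wide; open, the fingers measure 114 mm over their backs; the gripper's body (76 mm by 85 mm) begins 54 mm behind the grasp point. The pads swing forward as they close: fully open they stand 13 mm farther back than shut.
Start: joints at [-1.321, 0.313, 0.046, 1.304, 0, 1.431], TCP at [0.219, -0.532, 0.231] pointing down, gripper open.
Joint ranges: [-2.76, 2.76], [-0.86, 1.69], [-1.03, 1.26], [-2.2, 2.34], [-1.47, 1.5], [-3.14, 3.14]. Speed limits (rad/s): [2.57, 2.57, 3.14, 3.14, 3.14, 3.14].

### API

Orientations are given as a unit quaternion [w, x, y, z].
In Python, from workcell import get_state, read_camera, hand_in, find_in, silhouettes gives the robot as it stands. The module is installed in compiled form; this text tells all that it offers.
- The arm moves only by the tool send_rows, never from a script. Its argument "deltas" is a list that holds one entry, the list of rows, each a list of 6 numbers: the shift along the world's x, y, z in cm, then the turn, a rotation vector about the world's x, y, z in degrees. In form: [[[dx, dy, dz, wx, wy, wz], ...]]. A call has 1 to 12 rows; each row is the pose to reach, as a shift and turn from the pose commanded when the call began; what a row does not reach only later rows make up. A row lasts 1/10 s, in which the tool goes at most 50 mm and 8.59 degrees, less where a joint would pass 70% of its speed; a pose out of reach is approached as far as the arm can. A call with a gripper value outside its range is refused whole. "jaw" is the opening, from -1 (shut) to 1 (fully open), so that 0 is half open, set as the call begins (left out, the last holds). The fingers move at their own pace and stop on an object; "force" is the grip in N (left out, the last holds). Time passes only in rows, so rows that repeat a pose let the fingers close. It gives the time, the measured TCP pose, the force and the opening at its end, in the units of the state.
- get_state(): the state, without advancing time (a new reading comes with each control period).
- read_camera(name): name is "scene" or "top" or "wrist"; returns a dict with "img" (400x640x3 uint8, red, green, blue), "z_map" (400x640 float32, m along the optical axis (not along the pixel's ray), 0 where there is no reading), "vfov" (degrees; the focal length in pixels is half the picture's height over the tangent of half this angle, whatever the lens; pixels are square), "cx", "cy" (the principal point, pixels), "R" (3x3) and "t" (3): a world point X has camera coordinates R X + t; the wrist camera has in their place "hand_eye" (4x4, takes a point from camera to tool coordinates, whose origin is the TCP and whose axes are the flange's). Camera axes: x right, y down, z forward; pixel columns grow to the right and rows downward; lengths in m; the calibration is good to about 2 mm. A picture is of the moment at which its call begins: read the wrist's pose just before it.
- hand_in(): hands the job in, once; it reports no verdict.
Trained networks look in a picture, given as the dict that the camera call returned (one of the last four; its "shot" number tells which), for a name from the list of things; names that differ only in an ending like _2 or _b are one class to them, and where a whole thing is asked for, a point or a joint stands for the part that bears it (a point fixed in the world has none). Each returns a list of dicts, best first, with "conf" (0 to 1); they miss things now and then, are a little off and sometimes report something else, mostly with a low value. They report only what shows in the picture. A call takes as long as a camera call. They do not tell look-alikes from the thing itself.
- find_in(picture, thing): "box" ([centre column, centre row, width, height] in pixels, round what is visible of it).
- silhouettes(picture, thing): "mask" (400x640 bool, what is visible of it) and "box" ([centre column, centre row, width, height] in pixels, round what is visible of it).
The state is a dict: "clock": time; "joint_pos": joint angles; "qvel": joint speeds; "tau": joint torques, N m; "tcp_pos": TCP position; "orientation": TCP orientation; "wrist_force": force on the tool from outside, world axes, zero at the start; "ft_torque": the same for the moment, N m; "finger_gap": finger opening in m.
Only numpy, scipy, OpenCV 4.12 (cv2) and the standard library are available. Lean on these libraries where they do the work, as an engineer would, in place of code of your own. Each camera call takes 0.05 s, during which the arm holds its last target.

## Working session

There is one attempt and no reset: what is moved stays moved. The work goes in short steps, Python scripts to look and compute and a tool call to move; the robot and the scene stay as the last step left them, time stands still between calls to the robot, and variables do not carry over. Pictures are saved under pics/ and viewed, and the job is handed in when it is done.

Besides the shell and the picture viewer there is one more tool, called after "Call:" in YAML: its name, and indented under it one key for each argument. send_rows: Moves the arm, as the interface text tells. Its arguments: {"type":"object","properties":{"deltas":{"type":"array","items":{"type":"array","items":{"type":"array","items":{"type":"number"}}}},"jaw":{"type":"number"},"force":{"type":"number"}},"required":["deltas"]}

```bash
mkdir -p pics
cat > h.py <<'E'
import numpy as np, cv2
from workcell import get_state, read_camera, hand_in, find_in, silhouettes
from scipy.spatial.transform import Rotation as Ro
def cam(name):
    s=get_state(); p=read_camera(name)
    if 'R' in p: R=np.array(p['R']);t=np.array(p['t']); p['Rw']=R.T; p['tw']=-R.T@t
    else:
        T=np.eye(4);q=s['orientation'];T[:3,:3]=Ro.from_quat([q[1],q[2],q[3],q[0]]).as_matrix();T[:3,3]=s['tcp_pos']
        M=T@np.array(p['hand_eye']);p['Rw']=M[:3,:3];p['tw']=M[:3,3]
    z=p['z_map'];f=200/np.tan(np.radians(p['vfov'])/2);p['f']=f
    v,u=np.mgrid[0:400,0:640]
    P=np.stack([(u-p['cx'])/f*z,(v-p['cy'])/f*z,z],-1)
    W=P@p['Rw'].T+p['tw'];W[z==0]=np.nan;p['W']=W
    return p
def save(p,n): cv2.imwrite('pics/'+n+'.png',p['img'][:,:,::-1])
E
python3 - <<'E'
from h import *
for n in ['scene','top']:
    p=cam(n);save(p,n+'1')
    for th in ['clamp','pedal_pad','jar','cap','bottle_amber','bottle_green','bottle_dark','spare_jar','bowl']:
        for d in silhouettes(p,th):
            if d['conf']>.25:
                w=p['W'][d['mask']]; w=w[~np.isnan(w[:,0])]
                if len(w): print(n,th,round(d['conf'],2),np.round(d['box']),np.round(np.median(w,0),3),'zmax',np.round(w.max(0),3),np.round(w.min(0),3))
print(get_state())
E
```

```text
scene clamp 0.82 [319. 192.  60.  64.] [ 0.581 -0.059  0.028] zmax [0.674 0.042 0.091] [ 0.399 -0.186 -0.003]
scene clamp 0.65 [324. 175.  20.  31.] [ 0.469 -0.092  0.068] zmax [ 0.517 -0.051  0.091] [ 0.365 -0.186 -0.002]
scene clamp 0.44 [238. 151.  18.  25.] [ 0.479 -0.421  0.053] zmax [ 0.497 -0.401  0.09 ] [ 0.35  -0.546 -0.005]
scene pedal_pad 0.76 [323. 177.  23.  28.] [ 0.47  -0.093  0.069] zmax [ 0.572 -0.034  0.116] [ 0.362 -0.192 -0.002]
scene jar 0.79 [373. 205.  24.  30.] [0.536 0.105 0.059] zmax [0.551 0.127 0.1  ] [ 0.419  0.04  -0.001]
scene jar 0.75 [473. 228.  22.  59.] [0.573 0.405 0.096] zmax [0.659 0.429 0.18 ] [ 0.298  0.356 -0.003]
scene jar 0.71 [317. 206.  14.  23.] [ 0.606 -0.047  0.053] zmax [ 0.62  -0.029  0.088] [ 0.58  -0.091  0.012]
scene cap 0.79 [368. 231.  18.  18.] [0.616 0.12  0.022] zmax [0.638 0.143 0.03 ] [ 0.556  0.077 -0.003]
scene cap 0.78 [314. 187.  16.  19.] [ 0.596 -0.052  0.111] zmax [ 0.616 -0.029  0.119] [ 0.498 -0.121  0.053]
scene bottle_amber 0.75 [473. 230.  24.  59.] [0.573 0.404 0.097] zmax [0.663 0.429 0.18 ] [ 0.299  0.356 -0.0
[... 1888 characters left out ...]
clock': 1.0, 'joint_pos': array([-1.32061647e+00,  3.13194848e-01,  4.60858002e-02,  1.30359676e+00,
        4.47545169e-05,  1.43122363e+00]), 'qvel': array([ 1.73310148e-06, -1.63065153e-03, -5.45066858e-05,  1.59639195e-03,
        2.73988635e-04, -6.03046462e-04]), 'tau': array([ 2.56939013e-03, -4.80468929e+01,  2.98821187e+01,  3.61541743e-05,
       -1.12458899e-04,  5.82925750e-06]), 'tcp_pos': array([ 0.21850417, -0.5319056 ,  0.2313203 ]), 'orientation': array([4.39552404e-05, 9.81071634e-01, 1.93645158e-01, 2.48448860e-05]), 'wrist_force': array([ 0.15465195,  0.38452751, -0.11927295]), 'ft_torque': array([-0.01315968,  0.04434129, -0.00675549]), 'finger_gap': 0.08545743792898944}
```

View images.

Run:
```python
import cv2
a=cv2.imread('pics/top1.png')[130:290,240:400];cv2.imwrite('pics/top1c.png',cv2.resize(a,None,fx=3.7,fy=3.7,interpolation=cv2.INTER_CUBIC))
a=cv2.imread('pics/scene1.png')[130:270,200:400];cv2.imwrite('pics/scene1c.png',cv2.resize(a,None,fx=4,fy=4,interpolation=cv2.INTER_CUBIC))
```

```text
(no output)
```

View pics/top1c.png

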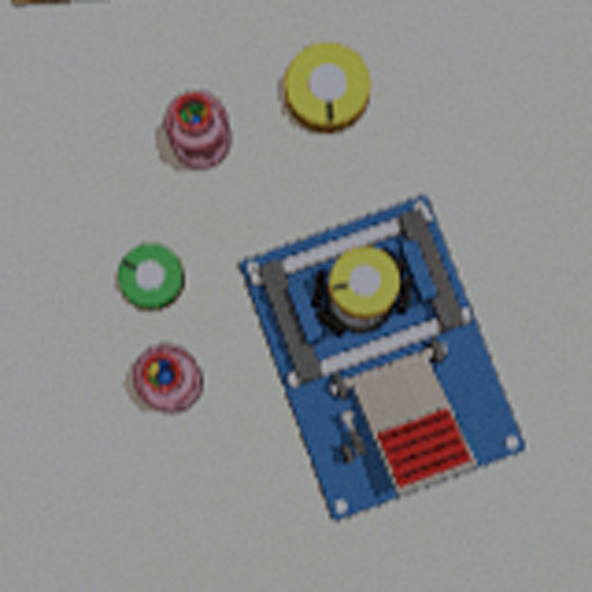

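View pics/scene1c.png

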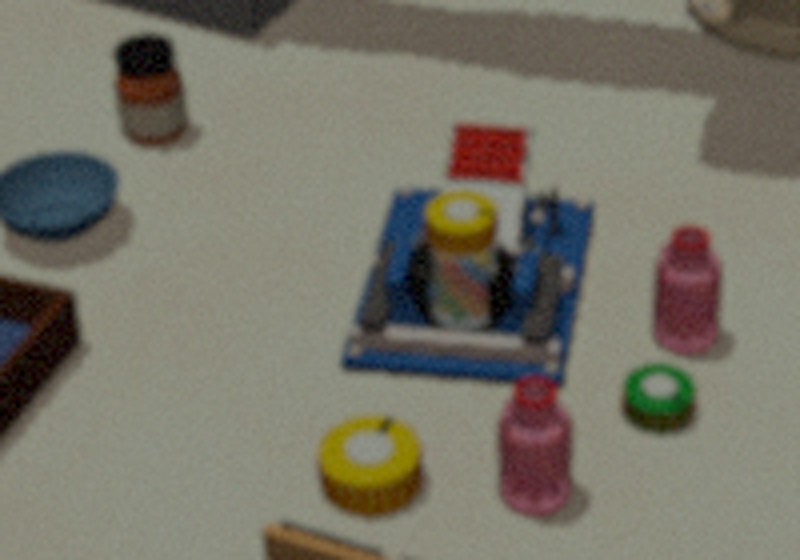

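Run:
```python
from h import *
from scipy.optimize import least_squares
for n in ['top','scene']:
    p=cam(n);hsv=cv2.cvtColor(p['img'],cv2.COLOR_RGB2HSV);W=p['W']
    near=(abs(W[...,0]-.53)<.2)&(abs(W[...,1]+.07)<.12)
    red=near&((hsv[...,0]<8)|(hsv[...,0]>172))&(hsv[...,1]>150)
    w=W[red]; print(n,'red',red.sum(),np.round(w.mean(0),4),w.min(0).round(3),w.max(0).round(3))
    top=near&(abs(W[...,2]-.112)<.006)
    w=W[top]; c,r=cv2.minEnclosingCircle(w[:,:2].astype(np.float32)*1000)
    print('cap',top.sum(),w.mean(0).round(4),np.array(c).round(1),r)
    yel=near&(hsv[...,0]>18)&(hsv[...,0]<35)&(hsv[...,1]>120)&(W[...,2]>.1)
    white=top&(hsv[...,1]<60); print('white centre',white.sum(),W[white].mean(0).round(4))
    blue=near&(hsv[...,0]>98)&(hsv[...,0]<115)&(hsv[...,1]>140)&(W[...,2]<.03)
    pts=W[blue][:,:2].astype(np.float32)*1000
    print('plate',cv2.minAreaRect(pts))
```

```text
top red 303 [ 0.4598 -0.1015  0.076 ] [ 0.432 -0.135  0.041] [ 0.586 -0.025  0.09 ]
cap 284 [ 0.5859 -0.0584  0.1127] [586.6 -58.3] 27.000144958496094
white centre 65 [ 0.588  -0.0579  0.1135]
plate ((538.1210327148438, -75.2964096069336), (225.17227172851562, 167.32257080078125), 18.848316192626953)
scene red 202 [ 0.4634 -0.0987  0.0744] [ 0.434 -0.129  0.04 ] [ 0.603 -0.019  0.088]
cap 177 [ 0.5896 -0.0557  0.1122] [587.1 -56.1] 29.21950340270996
white centre 22 [ 0.5848 -0.0576  0.1132]
plate ((543.3366088867188, -71.48625946044922), (230.5572509765625, 161.96194458007812), 19.720165252685547)
```

Call:
send_rows:
  deltas:
    - [[2,3.7,0,0,0,0],[4,7.4,0,0,0,0],[6,11.1,0,0,0,0],[8,14.8,0,0,0,0],[10,18.5,0,0,0,0],[12,22.2,-1,0,0,0],[14,25.9,-2,0,0,0],[16,29.6,-4,0,0,0],[18,33.3,-6,0,0,0],[20,37.0,-8,0,0,0],[22,40.8,-10,0,0,0],[22.95,42.65,-12,0,0,0]]
  jaw: -1
  force: 60

```text
clock: 2.3
tcp_pos: [0.4491, -0.1027, 0.1109]
orientation: [0.0, 0.981, 0.195, 0.001]
wrist_force: [-0.8, -0.1, -0.3]
finger_gap: -0.0001
```

Call:
send_rows:
  deltas:
    - [[0,0,0,0,0,0],[0,0,0,0,0,0]]

```text
clock: 2.5
tcp_pos: [0.4477, -0.1051, 0.1113]
orientation: [-0.0, 0.981, 0.194, -0.001]
wrist_force: [0.2, -1.1, 0.7]
finger_gap: 0.0003
```

Run:
```python
from h import *
p=cam('top');save(p,'top2');a=p['img'][130:290,240:400,::-1];cv2.imwrite('pics/top2c.png',cv2.resize(a,None,fx=3.5,fy=3.5))
p=cam('scene');a=p['img'][90:250,200:400,::-1];cv2.imwrite('pics/sc2c.png',cv2.resize(a,None,fx=3.5,fy=3.5))
```

```text
(no output)
```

View pics/sc2c.png

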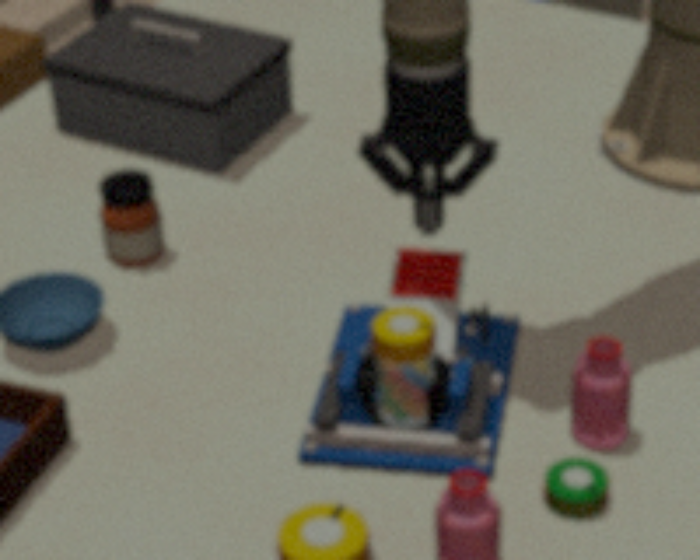

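The shut gripper hangs above the red pad (crop pixel 428,225; pad at 430,275). Pressing down.

Call:
send_rows:
  deltas:
    - [[0,0,-1,0,0,0],[0,0,-2,0,0,0],[0,0,-2.6,0,0,0],[0,0,-3.1,0,0,0],[0,0,-3.6,0,0,0],[0,0,-4.1,0,0,0],[0,0,-4.6,0,0,0],[0,0,-5.1,0,0,0],[0,0,-5.6,0,0,0]]

```text
clock: 3.5
tcp_pos: [0.4479, -0.1058, 0.055]
orientation: [0.0, 0.981, 0.193, 0.0]
wrist_force: [0.1, 0.5, -0.5]
finger_gap: 0.0002
```

Call:
send_rows:
  deltas:
    - [[0,0,-0.4,0,0,0],[0,0,-0.8,0,0,0],[0,0,-1.2,0,0,0],[0,0,-1.6,0,0,0],[0,0,-1.8,0,0,0],[0,0,-1.8,0,0,0]]

```text
clock: 4.1
tcp_pos: [0.4478, -0.1053, 0.0379]
orientation: [0.0, 0.981, 0.194, -0.0]
wrist_force: [-2.5, 1.1, 7.7]
finger_gap: 0.0002
```

Call:
send_rows:
  deltas:
    - [[0,0,-0.1,0,0,0],[0,0,-0.2,0,0,0],[0,0,-0.2,0,0,0]]

```text
clock: 4.4
tcp_pos: [0.4479, -0.1054, 0.0377]
orientation: [0.0, 0.981, 0.194, 0.0]
wrist_force: [-9.5, 2.9, 26.2]
finger_gap: 0.0002
```

Call:
send_rows:
  deltas:
    - [[0,0,0.8,0,0,0],[0,0,2.5,0,0,0],[0,0,5,0,0,0],[0,0,8,0,0,0],[0,0,12,0,0,0],[0,0,15,0,0,0],[0,0,15,0,0,0]]
  jaw: 1

```text
clock: 5.1
tcp_pos: [0.4507, -0.1065, 0.1896]
orientation: [0.002, 0.981, 0.194, 0.003]
wrist_force: [0.3, -0.4, 0.9]
finger_gap: 0.0854
```

Run:
```python
from h import *
p=cam('scene');a=p['img'][90:250,200:400,::-1];cv2.imwrite('pics/sc3c.png',cv2.resize(a,None,fx=3.5,fy=3.5))
W=p['W'];hsv=cv2.cvtColor(p['img'],cv2.COLOR_RGB2HSV)
def meas(p):
    W=p['W'];hsv=cv2.cvtColor(p['img'],cv2.COLOR_RGB2HSV)
    near=(abs(W[...,0]-.45)<.08)&(abs(W[...,1]+.1)<.07)&((hsv[...,0]<8)|(hsv[...,0]>172))&(hsv[...,1]>150)
    print(near.sum(),np.percentile(W[near],[5,50,95],axis=0).round(4))
meas(p)
p=cam('wrist');save(p,'wr3');meas(p)
W=p['W'];hsv=cv2.cvtColor(p['img'],cv2.COLOR_RGB2HSV)
s=get_state();print(s['tcp_pos'],s['joint_pos'])
top=(abs(W[...,2]-.112)<.006)&(abs(W[...,0]-.587)<.05)&(abs(W[...,1]+.058)<.05)
if top.sum():print(W[top].mean(0).round(4),cv2.minEnclosingCircle(W[top][:,:2].astype(np.float32)*1000))
```

```text
114 [[ 0.4267 -0.1316  0.034 ]
 [ 0.4457 -0.0993  0.0384]
 [ 0.475  -0.0736  0.3095]]
2783 [[ 0.4248 -0.1337  0.036 ]
 [ 0.4492 -0.1066  0.0372]
 [ 0.4727 -0.0798  0.0383]]
[ 0.44852087 -0.10558929  0.18572357] [-4.05669869e-01  1.12391611e-01 -3.22254302e-01  1.13433941e+00
 -5.90931261e-05  2.34604998e+00]
[ 0.5664 -0.068   0.1113] ((571.0143432617188, -66.34060668945312), 21.465370178222656)
```

View pics/sc3c.png

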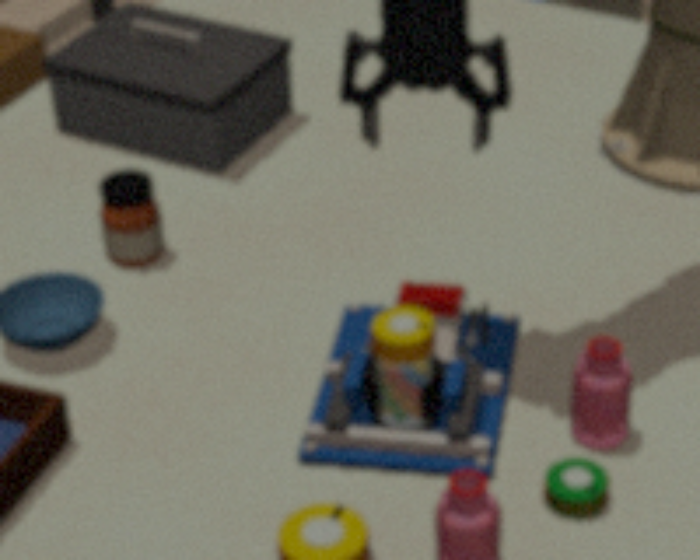

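View pics/wr3.png

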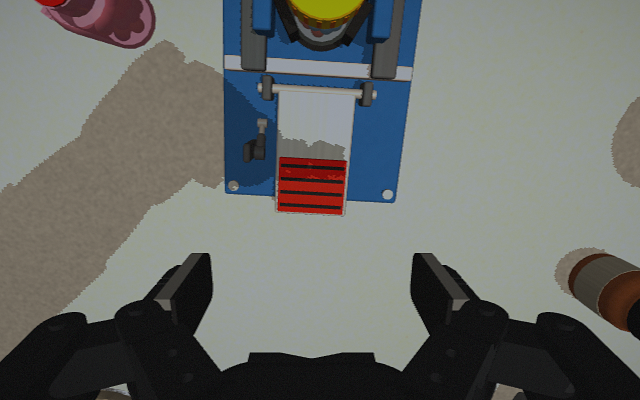

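The pedal is down and level (red pad at wrist pixels 280–347,157–214, z≈0.037), and stays there with the hand off. Now a closer look at the cap.

Call:
send_rows:
  deltas:
    - [[2.4,0.8,1,0,0,0],[4.8,1.6,2,0,0,0],[7.2,2.5,3,0,0,0],[7.2,2.5,3,0,0,0],[7.2,2.5,3,0,0,0]]

```text
clock: 5.7
tcp_pos: [0.5193, -0.08, 0.2134]
orientation: [-0.001, 0.981, 0.194, -0.002]
wrist_force: [0.0, 0.0, -0.2]
finger_gap: 0.0855
```

Run:
```python
from h import *
p=cam('wrist');save(p,'wr4')
W=p['W'];hsv=cv2.cvtColor(p['img'],cv2.COLOR_RGB2HSV)
s=get_state();print(s['tcp_pos'])
near=(abs(W[...,0]-.587)<.05)&(abs(W[...,1]+.058)<.05)
top=(abs(W[...,2]-.112)<.004)&near
print(top.sum(),W[top].mean(0).round(4),cv2.minEnclosingCircle(W[top][:,:2].astype(np.float32)*1000),np.median(W[top][:,2]))
v=hsv[...,2]; blk=top&(v<60);print('mark',blk.sum(),W[blk].mean(0))
wh=top&(hsv[...,1]<60)&(v>120);print('white',W[wh].mean(0))
```

```text
[ 0.5186849  -0.08008364  0.21349761]
4793 [ 0.5866 -0.06    0.1118] ((585.9170532226562, -60.21337127685547), 27.242984771728516) 0.11186205037277522
mark 79 [ 0.5814846  -0.04138889  0.11227674]
white [ 0.58607254 -0.05996521  0.11222158]
```

View pics/wr4.png

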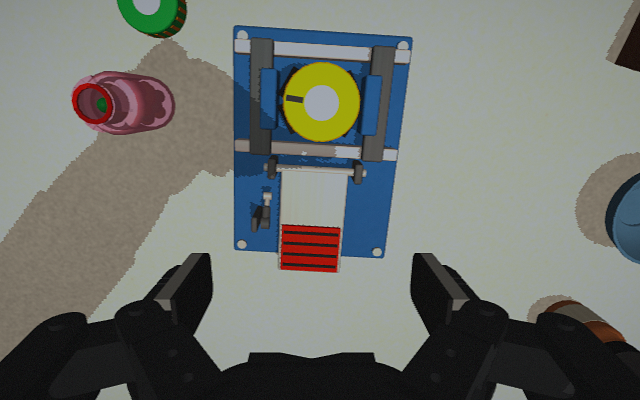

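The wrist view shows the yellow cap at (321,102) with its mark pointing to the left, and the jaws closed on the jar. The centre is at (0.586, −0.060), top at 0.112.

Call:
send_rows:
  deltas:
    - [[3.4,1,-2,0,0,0],[6.7,2,-4,0,0,0],[6.7,2,-6,0,0,0],[6.7,2,-7.5,0,0,0],[6.7,2,-9,0,0,0],[6.7,2,-10.5,0,0,0],[6.7,2,-12,0,0,0],[6.7,2,-13,0,0,0],[6.7,2,-13.5,0,0,0],[6.7,2,-13.5,0,0,0]]

```text
clock: 6.75
tcp_pos: [0.586, -0.0604, 0.0795]
orientation: [-0.0, 0.981, 0.193, -0.001]
wrist_force: [-0.1, -0.1, -0.1]
finger_gap: 0.0855
```

Run:
```python
from h import *
s=get_state();print(s['tcp_pos'],s['wrist_force'],s['joint_pos'])
p=cam('wrist');save(p,'wr5')
p=cam('scene');a=p['img'][110:230,250:400,::-1];cv2.imwrite('pics/sc5c.png',cv2.resize(a,None,fx=4,fy=4))
```

```text
[ 0.5859621  -0.06044049  0.07947782] [-0.05249868 -0.11515233 -0.12255653] [-2.38951784e-01  4.27285414e-01 -1.71562386e-01  9.73835604e-01
 -1.17005159e-04  2.51322387e+00]
```

View pics/sc5c.png

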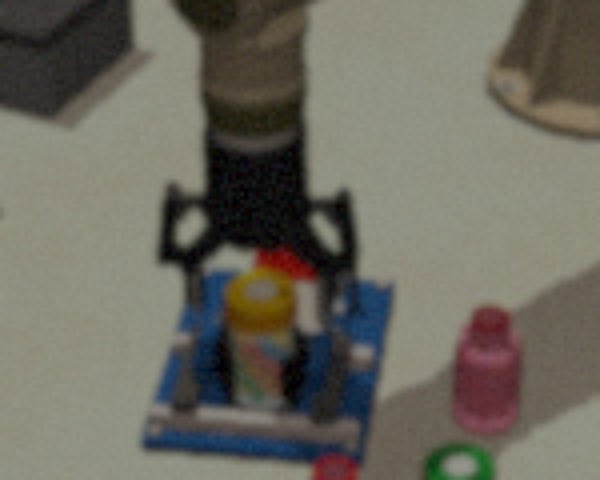

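View pics/wr5.png

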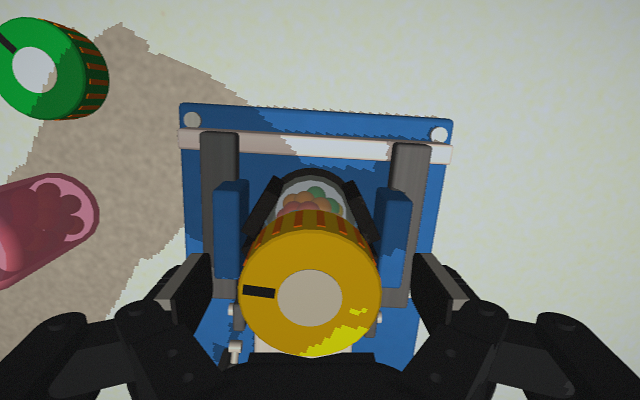

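The cap sits centred between the open fingers (cap centre about 309, finger centre about 313). Closing gently.

Call:
send_rows:
  deltas:
    - [[0,0,0,0,0,0],[0,0,0,0,0,0],[0,0,0,0,0,0],[0,0,0,0,0,0],[0,0,0,0,0,0],[0,0,0,0,0,0]]
  jaw: -1
  force: 25

```text
clock: 7.45
tcp_pos: [0.5873, -0.06, 0.0812]
orientation: [-0.0, 0.981, 0.194, 0.001]
wrist_force: [-2.0, 2.1, 5.9]
finger_gap: 0.0534
```

Run:
```python
from h import *
s=get_state();print(s['tcp_pos'],s['wrist_force'],s['ft_torque'],s['finger_gap'])
p=cam('wrist');save(p,'wr6')
```

```text
[ 0.58727173 -0.05999446  0.08119728] [-1.9690655   2.11400956  5.86642291] [ 5.18916013e-01  3.61825743e-01 -1.85813351e-04] 0.05344150562129793
```

View pics/wr6.png

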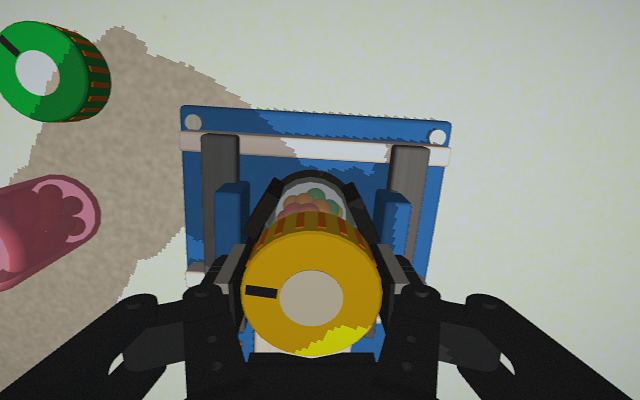

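Call:
send_rows:
  deltas:
    - [[0.1,0,0.15,0,0,0],[0.1,0,0.15,0,0,0],[0.1,0,0.15,0,0,0]]
  force: 60

```text
clock: 7.8
tcp_pos: [0.5873, -0.06, 0.0816]
orientation: [-0.0, 0.981, 0.194, -0.001]
wrist_force: [-3.7, 2.1, 2.6]
finger_gap: 0.0526
```

Call:
send_rows:
  deltas:
    - [[0,0,0.01,0,0,3],[0,0,0.03,0,0,6],[0,0,0.05,0,0,9],[0,0,0.06,0,0,12],[0,0,0.08,0,0,15],[0,0,0.08,0,0,15]]

```text
clock: 8.4
tcp_pos: [0.5883, -0.0605, 0.0823]
orientation: [0.0, 0.947, 0.32, 0.0]
wrist_force: [-0.2, 0.8, -1.7]
finger_gap: 0.0528
```

```bash
cat > m.py <<'E'
from h import *
import sys
s=get_state();print(s['tcp_pos'].round(4),s['wrist_force'].round(1),s['ft_torque'].round(2),s['finger_gap'],'j6',s['joint_pos'][5])
p=cam('wrist');save(p,sys.argv[1])
W=p['W'];hsv=cv2.cvtColor(p['img'],cv2.COLOR_RGB2HSV)
near=(abs(W[...,0]-.587)<.022)&(abs(W[...,1]+.06)<.022)&(W[...,2]>.105)
wh=near&(hsv[...,1]<60)&(hsv[...,2]>100);c=W[wh].mean(0);bk=near&(hsv[...,2]<60)
bk&=np.hypot(W[...,0]-c[0],W[...,1]-c[1])<.024
b=W[bk].mean(0);print(wh.sum(),bk.sum(),'c',c.round(4),'angle',np.degrees(np.arctan2(b[1]-c[1],b[0]-c[0])))
q=s['orientation'];m=Ro.from_quat([q[1],q[2],q[3],q[0]]).as_matrix();print('tool x yaw',np.degrees(np.arctan2(m[1,0],m[0,0])))
E
python3 m.py wr7
```

```text
[ 0.5883 -0.0605  0.0823] [-0.2  0.8 -1.7] [ 0.25 -0.06  0.08] 0.052827384942040895 j6 2.2516972781258304
2746 6335 c [ 0.5877 -0.0607  0.1136] angle 46.75335854397179
tool x yaw 37.34336408655123
```

View pics/wr7.png

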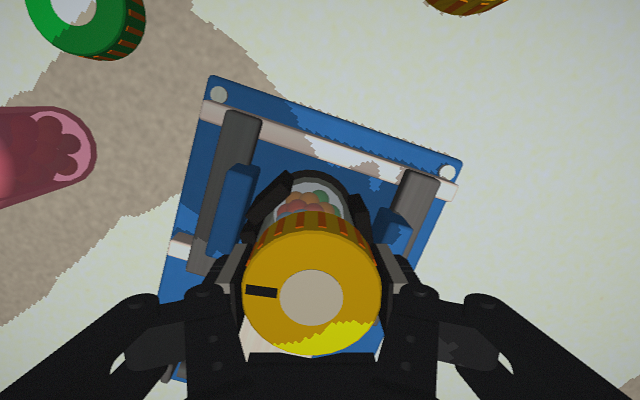

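Run:
```python
import cv2,numpy as np
o=[cv2.resize(cv2.imread(f'pics/{n}.png')[160:250,230:400],None,fx=4,fy=3,interpolation=cv2.INTER_CUBIC)[:280] for n in('wr6','wr7')]
cv2.imwrite('pics/cmp.png',np.vstack(o))
```

```text
(no output)
```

View pics/cmp.png

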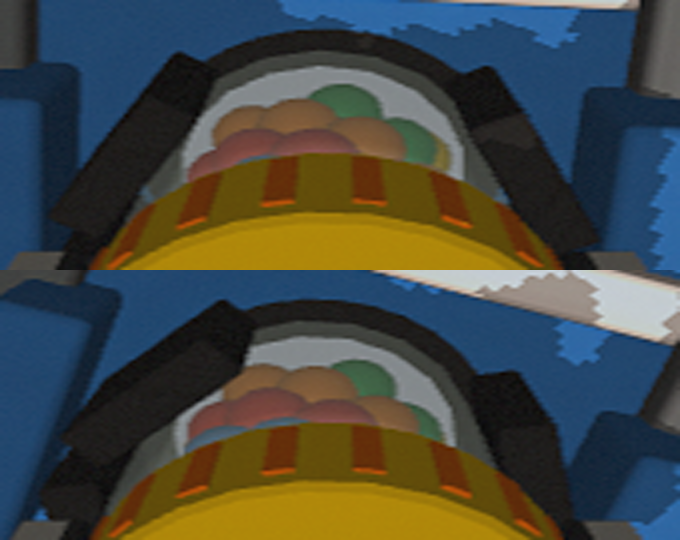

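Run:
```python
from h import *
p=cam('wrist');H=np.array(p['hand_eye']);f=p['f'];cx,cy=p['cx'],p['cy']
A=cv2.imread('pics/wr6.png');B=cv2.imread('pics/wr7.png')
poses=[([.58727,-.05999,.0812],22.34),([.5883,-.0605,.0823],37.34)]
def ray(u,v,k):
    t,y=poses[k];T=np.eye(4)
    y=np.radians(y);T[:3,:3]=np.array([[np.cos(y),np.sin(y),0],[np.sin(y),-np.cos(y),0],[0,0,-1]]);T[:3,3]=t
    M=T@H;d=M[:3,:3]@np.array([(u-cx)/f,(v-cy)/f,1]);return M[:3,3],d
ax=np.array([.5875,-.0602])
# unwrap images onto cylinders of radius R, match by angular shift
for R in(.016,.019,.022,.024):
    angs=np.radians(np.arange(-60,100,.5));zs=np.arange(.05,.075,.0005)
    ims=[]
    for k,I in((0,A),(1,B)):
        t,y=poses[k];y=np.radians(y);T=np.eye(4);T[:3,:3]=np.array([[np.cos(y),np.sin(y),0],[np.sin(y),-np.cos(y),0],[0,0,-1]]);T[:3,3]=t
        Mi=np.linalg.inv(T@H)
        a,z=np.meshgrid(angs,zs);P=np.stack([ax[0]+R*np.cos(a),ax[1]+R*np.sin(a),z],-1)@Mi[:3,:3].T+Mi[:3,3]
        u=(P[...,0]/P[...,2]*f+cx).astype(np.float32);v=(P[...,1]/P[...,2]*f+cy).astype(np.float32)
        ims.append(cv2.remap(I,u,v,cv2.INTER_LINEAR))
    a0=ims[0];out=[]
    # template: centre of view in image A: yaw 22 +-20
    i0=int((22-14+60)/.5);i1=int((22+14+60)/.5)
    for zlo in (10,):
        tpl=a0[5:35,i0:i1]
        r=cv2.matchTemplate(ims[1],tpl,cv2.TM_CCOEFF_NORMED)
        y,x=np.unravel_index(r.argmax(),r.shape);print(R,'shift deg',(x-i0)*.5,'dz mm',(y-5)*.5,r.max().round(2))
    cv2.imwrite(f'pics/unw{R}.png',cv2.resize(np.vstack(ims),None,fx=2.4,fy=4))
```

```text
0.016 shift deg 11.0 dz mm -1.0 0.94
0.019 shift deg 3.0 dz mm -2.0 0.73
0.022 shift deg 4.5 dz mm 0.5 0.95
0.024 shift deg 6.5 dz mm 1.5 0.94
```

View pics/unw0.019.png

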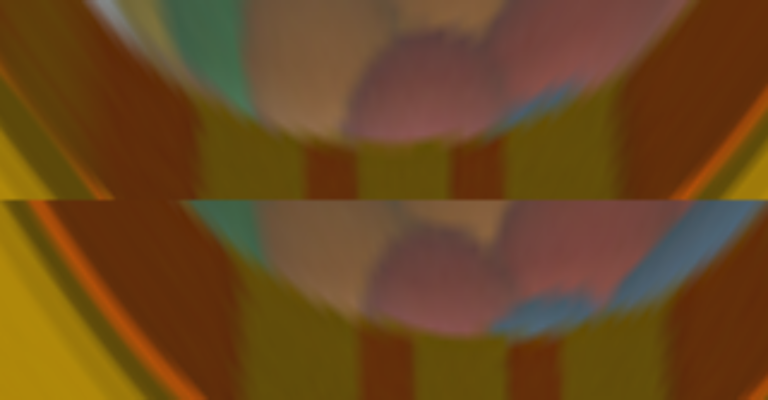

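The mark kept its place relative to the fingers, so there is no slip. The clamp turned about 15° in the view, while the beads stayed nearly fixed in the world, so the jar is holding. Carrying on.

Call:
send_rows:
  deltas:
    - [[0,0,0.02,0,0,4],[0,0,0.04,0,0,8],[0,0,0.06,0,0,12],[0,0,0.08,0,0,16],[0,0,0.1,0,0,20],[0,0,0.12,0,0,24],[0,0,0.13,0,0,25],[0,0,0.13,0,0,25]]

```text
clock: 9.3
tcp_pos: [0.5881, -0.0602, 0.0836]
orientation: [-0.0, 0.856, 0.517, 0.0]
wrist_force: [1.7, 2.6, -3.8]
finger_gap: 0.0529
```

```bash
python3 m.py wr8
python3 - <<'E'
import cv2,numpy as np
o=[cv2.resize(cv2.imread(f'pics/{n}.png')[160:250,230:400],None,fx=4,fy=3,interpolation=cv2.INTER_CUBIC)[:280] for n in('wr7','wr8')]
cv2.imwrite('pics/cmp2.png',np.vstack(o))
E
```

```text
[ 0.5881 -0.0602  0.0836] [ 1.7  2.6 -3.8] [ 0.53 -0.15 -0.01] 0.05286379155005261 j6 1.8170467954979872
2774 6635 c [ 0.5875 -0.0604  0.115 ] angle 63.46779108279284
tool x yaw 62.26053780066345
```

View pics/cmp2.png

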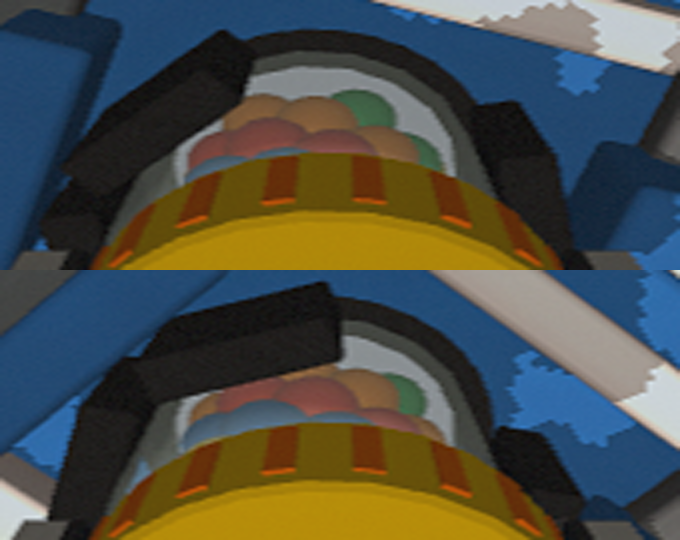

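View pics/wr8.png

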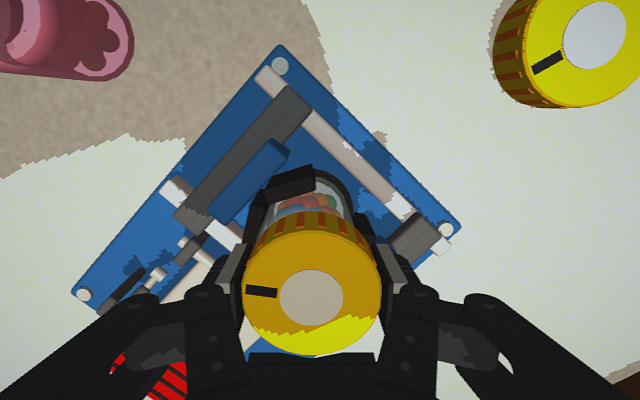

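The beads move with the clamp in this view (green bead 362→405 in the crop), so the jar is still. 40° done; about 24° to go.

Call:
send_rows:
  deltas:
    - [[0,0,0.02,0,0,4],[0,0,0.03,0,0,8],[0,0,0.05,0,0,12],[0,0,0.07,0,0,16],[0,0,0.08,0,0,20],[0,0,0.08,0,0,24],[0,0,0.08,0,0,24],[0,0,0.08,0,0,24]]

```text
clock: 10.15
tcp_pos: [0.5874, -0.0604, 0.0847]
orientation: [-0.0, 0.73, 0.683, -0.0]
wrist_force: [-1.9, 2.9, 0.1]
finger_gap: 0.0527
```

```bash
python3 m.py wr9
```

```text
[ 0.5874 -0.0604  0.0847] [-1.9  2.9  0.1] [ 0.43  0.4  -0.03] 0.052680883470992416 j6 1.3989407544358778
2789 7428 c [ 0.5872 -0.0608  0.1165] angle 88.65849827487027
tool x yaw 86.20074120043931
```

View pics/wr9.png

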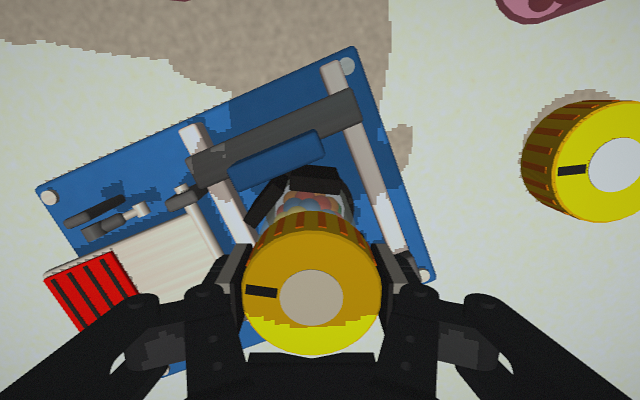

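The cap turned 64° with no slip, and the vertical force went from −3.8 to 0, so the threads have let go. A small trial lift first.

Call:
send_rows:
  deltas:
    - [[0,0,0.1,0,0,0],[0,0,0.2,0,0,0],[0,0,0.3,0,0,0],[0,0,0.4,0,0,0],[0,0,0.4,0,0,0]]

```text
clock: 10.7
tcp_pos: [0.5876, -0.0603, 0.0887]
orientation: [-0.0, 0.729, 0.684, -0.0]
wrist_force: [-3.3, 2.5, -1.8]
finger_gap: 0.0527
```

Call:
send_rows:
  deltas:
    - [[0,0,0.15,0,0,0],[0,0,0.3,0,0,0],[0,0,0.45,0,0,0],[0,0,0.6,0,0,0],[0,0,0.8,0,0,0],[0,0,0.8,0,0,0]]

```text
clock: 11.3
tcp_pos: [0.589, -0.0608, 0.0976]
orientation: [0.001, 0.729, 0.684, 0.001]
wrist_force: [-1.0, 1.0, 0.3]
finger_gap: 0.0529
```

Call:
send_rows:
  deltas:
    - [[0,0,0.2,0,0,0],[0,0,0.4,0,0,0],[0,0,0.6,0,0,0],[0,0,0.8,0,0,0],[0,0,1.0,0,0,0],[0,0,1.2,0,0,0],[0,0,1.4,0,0,0],[0,0,1.6,0,0,0],[0,0,1.6,0,0,0],[0,0,1.6,0,0,0]]

```text
clock: 12.3
tcp_pos: [0.588, -0.0604, 0.1127]
orientation: [0.0, 0.729, 0.684, 0.0]
wrist_force: [-0.1, -0.1, -0.3]
finger_gap: 0.0527
```

```bash
python3 m.py wr10
python3 - <<'E'
from h import *
p=cam('scene');a=p['img'][110:230,250:400,::-1];cv2.imwrite('pics/sc10c.png',cv2.resize(a,None,fx=5,fy=5,interpolation=cv2.INTER_CUBIC))
W=p['W'];hsv=cv2.cvtColor(p['img'],cv2.COLOR_RGB2HSV)
near=(abs(W[...,0]-.587)<.04)&(abs(W[...,1]+.06)<.04)
y=near&(hsv[...,0]>15)&(hsv[...,0]<35)&(hsv[...,1]>110)&(W[...,2]>.08);print('yellow z',np.percentile(W[y][:,2],[1,5,50,95,99]).round(4))
E
```

```text
[ 0.588  -0.0604  0.1127] [-0.1 -0.1 -0.3] [-0.02  0.01 -0.02] 0.052655379738014194 j6 1.3966335801263616
2799 7494 c [ 0.5877 -0.0608  0.1448] angle 88.8963145425912
tool x yaw 86.33349763387749
yellow z [0.1251 0.1301 0.1832 0.4214 0.5636]
```

View pics/sc10c.png

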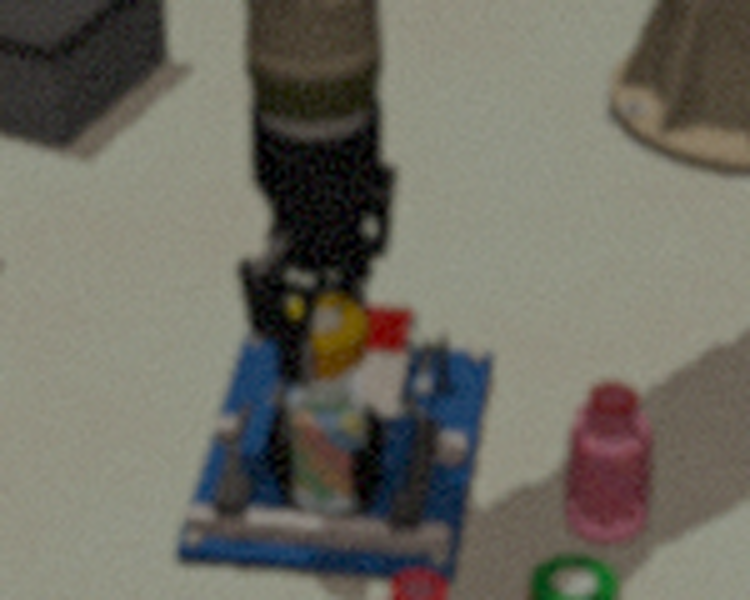

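View pics/wr10.png

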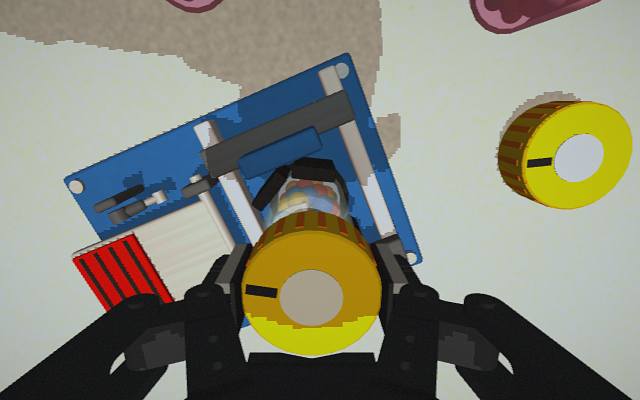

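```bash
python3 -c "
from workcell import *
print(hand_in())"
```

```text
the job is handed in; nothing more can be done
None
```

The cap is off the jar and hanging level in the gripper about 14 mm above the mouth. I handed the job in at about 12.5 s on the robot's clock.

- **Clamp:** I pressed the red pedal with the shut fingers down to its stop, with about 26 N at the end. With the hand off, the wrist camera showed the pad level at z ≈ 0.037 m and the jaws closed on the jar.
- **Unscrewing:** I gripped the yellow cap at 60 N and turned it 64° anticlockwise in three stages, rising with the thread. The cap's black mark kept its place between the fingers, so nothing slipped. The vertical pull went from 3.8 N to zero, which I took as the threads letting go.
- **Lift:** I raised the cap straight up by 28 mm. Its lower edge is at about 0.120 m and the rim at 0.106 m. The wrist force is only −0.3 N, about the cap's own weight, so it is free of the jar.
- **Other goods:** the pedal is still down and the jar still stands in the clamp. The look-alikes in the last pictures stand in place. I did not re-measure the other bystanders at the end, but the arm went nowhere near them low down.

**Less certain:** whether the jar turned at all. In the second stage its beads clearly stayed with the clamp. After the first 15° my bead comparison gave shifts of 3° to 11°, depending on the bead radius I assumed. A small jar rotation there is not strictly ruled out.

My mark-angle script also gave wrong angles because it picked up dark finger pixels. I judged slip from the mark's place in the pictures instead.

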